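# Reset the gas hob and refit its knob

### The arm

A 6-joint arm with a two-finger parallel gripper is mounted at the origin on the work surface. World frame = base frame: x ahead of the robot, y to its left, z up, the work surface at z = 0. Lengths are in m, angles in rad, forces in N, time in s.
With the tool pointing down it reaches from about 0.35 to 0.775 m from the base axis. Payload 7.3 kg.
Tool frame: the origin (TCP) lies midway between the tips of the shut fingers; the grasp point (between the pads) lies 19 mm behind it; z points along the fingers, y is the line along which they close (so a half turn about z gives the same grasp; the last joint's range is limited). The gripper opens to 92 mm and grips with 3 to 60 N. Pads are 19 mm wide; open, the fingers measure 130 mm over their backs; the gripper's body (75 mm by 190 mm) begins 47 mm behind the grasp point.
Start: joints at [-1.358, 0.342, 1.524, -0, 1.275, -0.146], TCP at [0.184, -0.492, 0.227] pointing down, gripper open.
Joint ranges: [-2.53, 2.53], [-0.77, 2.02], [0.04, 2.7], [-1, 4.14], [0.28, 2.66], [-3.11, 3.11]. Speed limits (rad/s): [2.57, 2.57, 3.14, 3.14, 3.14, 3.14].

### API

Orientations are given as [roll, pitch, yaw] about the fixed x, y, z axes, in that order (R = Rz(yaw) Ry(pitch) Rx(roll)).
In Python, from cell import monitor, vision, workorder gives the robot as it stands.
- The arm moves only by the tool move_arm, never from a script. Its argument "rows" is a list of rows, each a list of 5 numbers: the shift along the world's x, y, z in mm, then the turn about the world's z in rad, then the closure, from -1 (fully open) to 1 (shut). A call has 1 to 12 rows; each row shifts and turns the commanded pose from where the row before left it; what a row does not reach is not made up. A row lasts 1/10 s, in which the tool goes at most 50 mm and 8.59 degrees, less where a joint would pass 70% of its speed; a pose out of reach is approached as far as the arm can. A call is refused whole if a number of a shift passes 50 or a number of a turn 0.15, either way. A call with a gripper value outside its range is refused whole. The fingers move at their own pace and stop on an object; "newtons" is the grip in N (left out, the last holds). Time passes only in rows, so rows that do not move let the fingers close. It gives the time, the measured TCP pose, the force, the opening and the grip force at its end, in the units of the state.
- monitor.observe(): the state, without advancing time (a new reading comes with each control period).
- vision.read_camera(name): name is "scene" or "top"; returns the picture (420x560x3 uint8, red, green, blue); there is no depth.
- vision.get_calibration(name): a dict with "K" (3x3 intrinsics, pixels), "T" (4x4, takes a point from camera to world coordinates). Camera axes: x right, y up, looking along -z (the intrinsics and any distortion apply to the point x, -y, -z); pixel columns grow to the right and rows downward; lengths in m; the calibration is good to about 2 mm. A picture is of the moment at which its call begins. get_calibration takes no time and is no camera call.
- workorder.hand_in(): hands the job in; it is judged then, once.
The state is a dict: "time": time; "qpos": joint angles; "qvel": joint speeds; "joint_efforts": joint torques, N m; "tool_pos": TCP position; "tool_rot": TCP orientation; "contact_force": force on the tool from outside, world axes, zero at the start; "torque": the same for the moment, N m; "opening": finger opening in m; "grip_force": force on a finger pad.
Only numpy, scipy, OpenCV 4.12 (cv2) and the standard library are available. Lean on these libraries where they do the work, as an engineer would, in place of code of your own. Each camera call takes 0.05 s, during which the arm holds its last target. There are 200 camera calls.

### The job

The gas hob has lost its knob: first take the pin out of its wooden stand, press the small recessed reset button in the hob's control strip right down with it for a moment, and put the pin back fully down in its stand. Then pick up the loose knob, turn it so that its bore matches the D-shaft on the hob, push it fully home and press shaft and knob down into the valve spring as far as they go. Finish like that, still gripping the knob and holding it pressed down; do not disturb the other things on the counter.

Things in the scene. Friction and masses are not known exactly. Their poses are not given: they have to be found in the camera images.
- hob: Low single-burner steel gas hob, 300 x 320 mm, flat deck 70 mm above the counter; fixed. Origin under its centre. A 100 mm deep control strip runs along its front (its -x side); the pot supports stand 38 mm above the deck, behind the strip. In its frame the D-shaft's axis is at x -100, y +65 mm, the reset button at x -100, y -65 mm
- reset_top (a point): Centre of the top face of the small recessed reset button, 11 mm across, at the bottom of a 14 mm wide round hole in the strip. At rest the face lies 4 mm below the deck
- reset (a joint): Reset button travel: 0 at rest, 0.004 m fully pressed; spring, about 2.4 N to start and 5 N fully down; it springs back
- pin: Reset pin: steel rod 6 mm thick and 50 mm long with a slightly pointed end, below a white round handle 18 mm thick and 55 mm long. Origin at the rod's tip, z runs up the tool to the handle; handle from z 50 to 105 mm. At the start it stands upright in the stand, the handle's shoulder resting on the stand's top, tip 10 mm above the counter
- stand: Wooden block 50 x 50 x 60 mm, fixed, with one upright hole 11 mm wide, 55 mm deep, with a chamfered mouth, in the middle of its top, for the pin. Origin under its centre
- knob: Loose black cooker knob, about 60 g. Round drum 42 mm across and 19 mm high; on it a bar grip 42 mm long (along its x), 12 mm thick (y) and 18 mm high, so 37 mm tall over all. Origin at the centre of its underside, z up. From below a D-shaped bore, 14 mm across and 16 mm deep, flat wall on its +x side 3.5 mm from the axis. A small nose on the drum and a steel line on the bar point to +x, the flat's side. It lies upright on the counter
- shaft_tip (a point): Centre of the top of the upright brass D-shaft on the hob, 12 mm thick, standing 26 mm above the deck, its top edge chamfered 2 mm. z up; its x axis points out of the flat, which lies 2.5 mm from the axis. So the knob fits when its x points the same way (about 0.2 rad slack). The shaft resists turning (0.3 N m). Once fully on, the shaft tip meets the end of the 16 mm bore; the knob then stands 10 mm over the deck, or 4 mm when pressed fully in
- valve (a joint): How far the D-shaft is pushed into the valve: 0 at rest, 0.006 m at the stop; spring, 4 N to start, 8 N at the stop; it springs back when let go
- dispenser: White plastic formula dispenser, three stacked tiers 110 mm across and a bent spout, about 200 mm tall; bystander, stays put; origin under its centre
- pan_lid: Steel saucepan lid, 180 mm across, black knob 42 mm high; bystander; origin under its centre
- trivet: Orange silicone trivet, flat disc 170 mm across, 9 mm thick; bystander; origin under its centre
- bottle: Closed plastic bottle with a domed cap, 68 mm across, 157 mm tall; bystander; origin under its centre
- jar: Small glass jar, 48 mm across, 75 mm tall; bystander; origin under its centre
- mug: White mug, 80 mm across, 90 mm tall; bystander; origin under its centre
- spoon: Wooden spoon, about 200 mm long, lying flat in front of the hob; bystander; origin under its middle
Mind the look-alikes: they are no part of the job. Of the things like the knob, leave any that is turquoise; of the rest the larger one is meant. Leave any black look-alike of the pin alone.

How it is judged:
On the way, in this order (a step that is already met when the one before it is completed fails the run):
1. the reset button is pressed with the tip of the held pin (value of joint reset above 0.0025 m and distance between pin and reset_top below 0.007 m and contact force between the fingers and pin above 0.5 N), for 0.15 s.
2. the pin stands in its stand again, let go (horizontal distance between pin and stand below 0.006 m and z of pin in the frame of stand below 0.014 m and angle between pin's own z axis and vertical below 0.12 rad and contact force between the fingers and pin below 0.05 N), for 0.2 s.
3. the knob is on the D-shaft, fully home (horizontal distance between knob and shaft_tip below 0.003 m and z of shaft_tip in the frame of knob above 0.0135 m and angle between the x axis of knob and the x axis of shaft_tip, either way round below 0.35 rad and angle between knob's own z axis and vertical below 0.12 rad), for 0.1 s.
At the end, for the whole second after the job is handed in: Knob keyed on the shaft (axis within 3 mm, bore filled 13.5 mm or more, turned within 0.35 rad, upright within 0.12 rad), gripped with over 1 N, at rest, valve held in over 4 mm; pin untouched in its stand (tip within 6 mm of the axis, under 14 mm up, tilt under 0.12 rad) (all of step 2 and all of step 3 and value of joint valve above 0.004 m and contact force between the fingers and knob above 1 N and linear speed of knob below 0.02 m/s); the arm keeps its last pose, push and grip.
It fails at once if a bystander is moved by more than 3 cm (distance of any of dispenser, pan_lid, trivet, bottle, jar, mug, spoon from where it was at the start of the episode above 0.03 m).
It also fails if it takes over 61 s, if anything falls off the work surface, if the arm or the gripper's body presses on something with over 40 N, if the wrist force passes 120 N, or if a joint passes its speed limit or range.

## Working session

There is one attempt and no reset: what is moved stays moved. The work goes in short steps, Python scripts to look and compute and a tool call to move; the robot and the scene stay as the last step left them, time stands still between calls to the robot, and variables do not carry over. Pictures are saved under pics/ and viewed, at most 12 in all, crops included, and the job is handed in when it is done.

Besides the shell and the picture viewer there is one more tool, called after "Request:" in YAML: its name, and indented under it one key for each argument. move_arm: Moves the arm, as the interface text tells. Its arguments: {"type":"object","properties":{"rows":{"type":"array","items":{"type":"array","items":{"type":"number"}}},"newtons":{"type":"number"}},"required":["rows"]}

```bash
mkdir -p pics
python3 - <<'E'
from cell import monitor, vision
import cv2
for n in("scene","top"):
    im=vision.read_camera(n); cv2.imwrite(f"pics/{n}0.png",cv2.cvtColor(im,cv2.COLOR_RGB2BGR))
    c=vision.get_calibration(n); print(n,c)
print(monitor.observe())
E
```

```text
scene {'K': array([[417.31725733,   0.        , 284.49312672],
       [  0.        , 417.31725733, 205.30669455],
       [  0.        ,   0.        ,   1.        ]]), 'T': array([[ 0.85374994, -0.3503622 ,  0.38517187,  0.90870898],
       [ 0.52059029,  0.5883542 , -0.6187286 , -0.62233586],
       [-0.00983838,  0.72875624,  0.68470253,  0.76081183],
       [ 0.        ,  0.        ,  0.        ,  1.        ]])}
top {'K': array([[457.5655039 ,   0.        , 289.65443293],
       [  0.        , 457.5655039 , 204.41800579],
       [  0.        ,   0.        ,   1.        ]]), 'T': array([[ 0.00961209,  0.99673253, -0.08019896,  0.45560042],
       [-0.99995196,  0.00942725, -0.00268308, -0.03764026],
       [-0.00191826,  0.0802209 ,  0.99677526,  1.29950012],
       [ 0.        ,  0.        ,  0.        ,  1.        ]])}
{'time': 0.1, 'qpos': array([-1.35799209e+00,  3.42635229e-01,  1.52492000e+00, -3.22322947e-05,
        1.27542450e+00, -1.45991890e-01]), 'qvel': array([-0.00148791, -0.00110704, -0.00166419, -0.00090642,  0.00049367,
       -0.00057284]), 'joint_efforts': array([ 2.56430882e-03, -4.32004738e+01, -2.44694620e+01,  7.19361333e-02,
        5.26263379e-02, -4.50610310e-05]), 'tool_pos': array([ 0.18428846, -0.49119483,  0.22612424]), 'tool_rot': array([-3.14021584e+00, -1.71288655e-04,  3.58805411e-01]), 'contact_force': array([0.15735558, 0.763333  , 0.29461183]), 'torque': array([0.0030033 , 0.04100381, 0.01892578]), 'grip_force': 0.0, 'opening': 0.09204134240646338}
```

View pics/scene0.png

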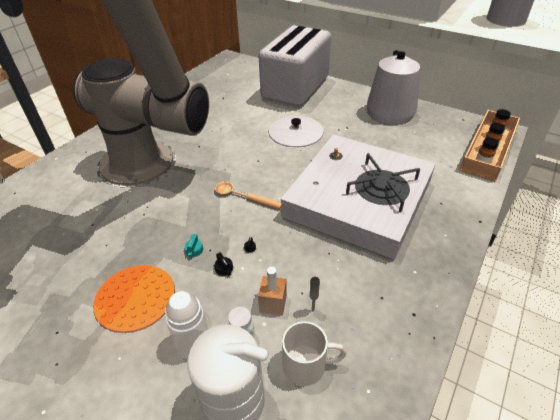

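View pics/top0.png

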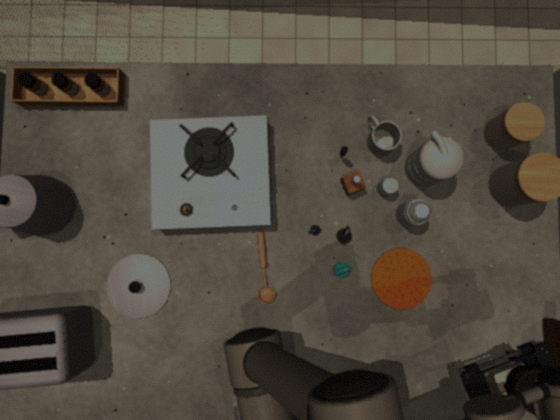

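Knob candidates: turquoise at scene (194,246) / top (342,270), large black at (223,265) / (345,235), and small black at (250,245) / (314,230). I choose the large black one. Pin candidates: the white handle in the stand at (271,278) / (357,181), and a black one at (314,290) / (345,152). I choose the white one. The shaft is at scene (336,155) / top (187,209) and the button at (316,183) / (235,208). Next I'll take one close crop to check these.

```bash
cat > h.py <<'E'
import numpy as np, cv2
from cell import monitor, vision
def ray(n,p):
    c=vision.get_calibration(n);K,T=c["K"],c["T"]
    d=T[:3,:3]@np.array([(p[0]-K[0,2])/K[0,0],-(p[1]-K[1,2])/K[1,1],-1]); return T[:3,3],d
def plane(n,p,z):
    o,d=ray(n,p); return o+d*(z-o[2])/d[2]
def tri(p1,p2):
    o1,d1=ray("scene",p1);o2,d2=ray("top",p2)
    s=np.linalg.lstsq(np.c_[d1,-d2],o2-o1,rcond=None)[0]
    a,b=o1+d1*s[0],o2+d2*s[1]; return (a+b)/2,np.linalg.norm(a-b)
def proj(n,P):
    c=vision.get_calibration(n);K,T=c["K"],c["T"]
    q=T[:3,:3].T@(np.array(P)-T[:3,3]); return K[0,0]*q[0]/-q[2]+K[0,2],K[1,1]*-q[1]/-q[2]+K[1,2]
E
python3 - <<'E'
import cv2,numpy as np
s=cv2.imread("pics/scene0.png");t=cv2.imread("pics/top0.png")
def c(im,x,y,w,h,k): return cv2.resize(im[y:y+h,x:x+w],None,fx=k,fy=k,interpolation=cv2.INTER_CUBIC)
a=c(s,200,230,80,60,5); b=c(s,250,255,80,60,5)
d=cv2.convertScaleAbs(c(t,300,170,80,60,5),alpha=1.7); e=c(s,290,140,80,60,5)
d=cv2.convertScaleAbs(c(t,300,200,80,60,5),alpha=2.2)
cv2.imwrite("pics/crop1.png",np.vstack([np.hstack([a,b]),np.hstack([d,e])]))
E
```

```text
(no output)
```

View pics/crop1.png

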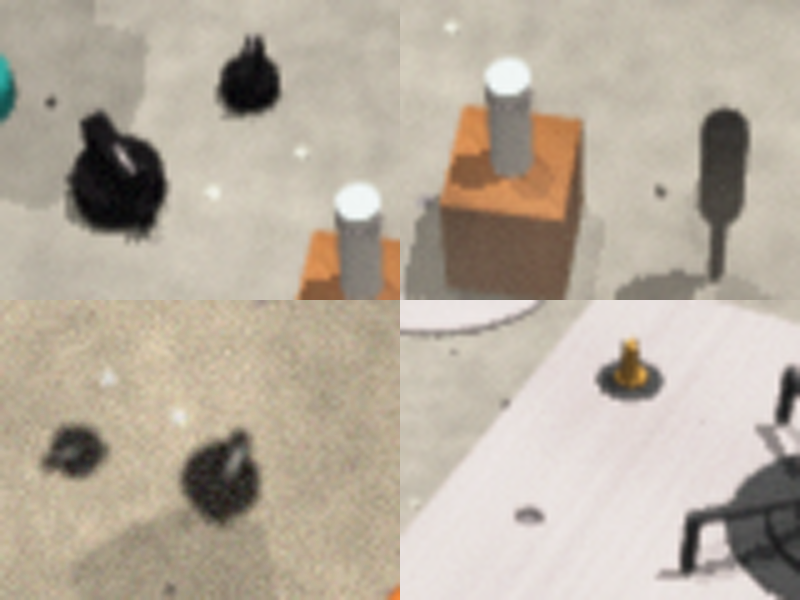

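The crop confirms the larger black knob, with its steel line and nose pointing +x/-y, and the white pin in the stand. Now I'll measure.

```bash
cat > m.py <<'E'
from h import *
# average frames
t=np.mean([vision.read_camera("top").astype(float) for _ in range(6)],0)
s=np.mean([vision.read_camera("scene").astype(float) for _ in range(6)],0)
np.savez("avg.npz",t=t,s=s)
def blob(im,x0,y0,x1,y1,f):
    m=f(im[y0:y1,x0:x1]).astype(np.uint8)
    n,l,st,c=cv2.connectedComponentsWithStats(m); i=1+np.argmax(st[1:,4]); return c[i]+[x0,y0],st[i,4],(l==i),(x0,y0)
g=lambda a:a.mean(2)
sat=lambda a:a.max(2)-a.min(2)
# hob
c,a,m,o=blob(t,140,105,285,240,lambda a:g(a)>105)
cn=max(cv2.findContours(m.astype(np.uint8),0,2)[0],key=cv2.contourArea)
r=cv2.minAreaRect(cn); print("hob rect",r)
for p in cv2.boxPoints(r)+np.array(o): print(p,plane("top",p,.07)[:3].round(4))
for nm,b in (("knobtop",(330,220,362,250)),):
    for th in (28,35,42):
        c,a,m,o=blob(t,*b,lambda a:g(a)<th); print(nm,th,c,a)
for th in(30,40,50):
    c,a,m,o=blob(s,205,245,238,285,lambda a:g(a)<th); print("knobscene",th,c,a)
print(t[176:186,350:366].mean(2).round(0)); print(s[262:284,262:282].mean(2).round(0))
E
python3 m.py
python3 - <<'E'
import cv2,numpy as np
d=np.load("avg.npz")
def c(im,x,y,w,h,k,al): return cv2.resize(np.clip(im[y:y+h,x:x+w]*al,0,255).astype(np.uint8)[...,::-1],None,fx=k,fy=k,interpolation=cv2.INTER_CUBIC)
t,s=d["t"],d["s"]
a=c(s,321,140,32,24,12.5,1);b=c(t,171,197,32,24,12.5,1.8)
e=c(s,207,249,32,24,12.5,1.8);f=c(t,329,223,32,24,12.5,2.5)
cv2.imwrite("pics/crop2.png",np.vstack([np.hstack([a,b]),np.hstack([e,f])]))
E
```

```text
hob rect ((68.43766784667969, 66.81712341308594), (108.7032470703125, 118.36328887939453), 87.87889862060547)
[147.28492546 119.69315338] [0.7836 0.3577 0.07  ]
[265.56711578 115.31232452] [0.7987 0.034  0.07  ]
[269.59040833 223.94109344] [0.5014 0.0191 0.07  ]
[151.30821991 228.3219223 ] [0.4866 0.3366 0.07  ]
knobtop 28 [343.4453125 236.328125 ] 128
knobtop 35 [343.59868421 235.86842105] 152
knobtop 42 [343.66666667 235.97660819] 171
knobscene 30 [222.55844156 266.00865801] 231
knobscene 40 [222.70114943 265.85823755] 261
knobscene 50 [222.72241993 265.6405694 ] 281
[[ 61.  57.  54.  63.  82. 102. 110. 109. 100.  87.  71.  73.  78.  81.
   79.  78.]
 [ 60.  55.  53.  71. 100. 119. 123. 121. 117.  99.  78.  71.  74.  81.
   80.  77.]
 [ 58.  52.  54.  78. 110. 121. 122. 123. 119. 109.  85.  67.  69.  77.
   80.  78.]
 [ 58.  49.  54.  79. 108. 123. 123. 122. 121. 110.  84.  65.  68.  74.
   77.  79.]
 [ 54.  46.  47.  69. 100. 117. 123. 123. 118. 102.  79.  65.  64.  72.
   78.  80.]
 [ 51.  44.  42.  52.  77.  99. 111. 112. 104.  86.  69.  62.  64.  68.
   76.  80.]
 [ 51.  44.  3
[... 1937 characters left out ...]
. 114. 116. 115. 114. 120. 118. 129.
  149. 162. 172. 173. 176. 178.]
 [157. 144. 141. 139. 134. 117. 111. 116. 121. 121. 122. 124. 121. 129.
  133. 134. 136. 138. 142. 144.]
 [147. 144. 144. 142. 136. 115. 112. 117. 122. 123. 124. 126. 129. 131.
  129. 133. 132. 128. 131. 130.]
 [144. 140. 144. 145. 142. 121. 112. 117. 123. 123. 123. 126. 129. 130.
  129. 133. 133. 132. 131. 132.]
 [148. 140. 140. 144. 144. 126. 112. 116. 121. 124. 125. 127. 129. 132.
  131. 136. 136. 136. 132. 131.]
 [150. 148. 142. 141. 141. 133. 115. 118. 121. 125. 126. 127. 130. 132.
  133. 138. 137. 138. 135. 134.]
 [149. 150. 148. 143. 140. 133. 113. 117. 124. 125. 126. 127. 130. 132.
  133. 138. 138. 138. 138. 137.]]
```

View pics/crop2.png

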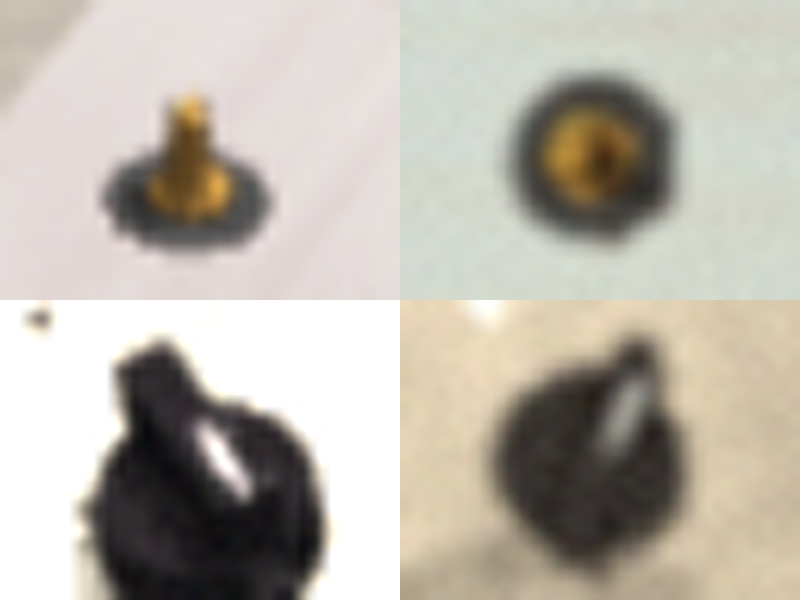

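The shaft crop shows a dark disc centred at top (187,209) and a dark (probably flat) side facing -y, towards both cameras. The knob crop shows the bar and steel line pointing up and right in the top view. Now I'll get the numbers.

```bash
cat > m2.py <<'E'
from h import *
d=np.load("avg.npz");t,s=d["t"],d["s"]
def cen(im,x0,y0,x1,y1,f):
    w=f(im[y0:y1,x0:x1]); w=np.clip(w,0,None); yy,xx=np.mgrid[y0:y1,x0:x1]
    return np.array([(w*xx).sum(),(w*yy).sum()])/w.sum()
def mask(im,b,f):
    x0,y0,x1,y1=b; m=f(im[y0:y1,x0:x1]).astype(np.uint8); n,l,st,c=cv2.connectedComponentsWithStats(m); i=1+np.argmax(st[1:,4])
    cn=max(cv2.findContours((l==i).astype(np.uint8),0,1)[0],key=cv2.contourArea); return cn[:,0]+[x0,y0],c[i]+[x0,y0],st[i,4]
g=lambda a:a.mean(2)
for n,im,b in(("top",t,(174,197,200,222)),("scene",s,(325,143,347,163))):
    ring,_c,_=mask(im,b,lambda a:a[...,2]<(80 if n=="top" else 150)); x,y,w,h=cv2.boundingRect(ring)
    e=cv2.fitEllipse(ring.astype(np.float32)); print("disc",n,_c,e,plane(n,e[0],.07).round(4))
bt=cen(t,229,203,242,214,lambda a:np.median(g(a))-8-g(a)); bs=cen(s,308,177,326,189,lambda a:np.median(g(a))-10-g(a))
print("btn",bt,plane("top",bt,.068).round(4),bs,plane("scene",bs,.068).round(4))
ht=cen(t,351,174,363,183,lambda a:g(a)-90); hs=cen(s,266,264,279,276,lambda a:g(a)-205)
print("pin top",ht,plane("top",ht,.115),hs,plane("scene",hs,.115),tri(hs,ht))
for n,im,b in(("top",t,(340,166,375,202)),("scene",s,(252,270,295,320))):
    c,q,a=mask(im,b,lambda a:(a[...,0]-a[...,2])>(25 if n=="top" else 45)); r=cv2.minAreaRect(c); print("stand",n,q,a,r)
np.set_printoptions(linewidth=250)
print("top shaft B-R"); print((t[202:217,180:196,0]).round(0)); print((s[145:160,328:346,0]).round(0))
print("knob top"); print(g(t[224:248,334:357]).round(0))
print("knob scene"); print(g(s[248:278,210:238]).round(0))
E
python3 m2.py
```

```text
disc top [186.15277778 209.25      ] ((186.1435546875, 209.250244140625), (12.643664360046387, 12.73456859588623), 137.85350036621094) [0.5388 0.2445 0.07  ]
disc scene [335.45098039 154.75490196] ((335.4858703613281, 154.49269104003906), (10.978584289550781, 11.867667198181152), 80.79254150390625) [0.5345 0.2499 0.07  ]
btn [234.10583554 207.11909814] [0.546  0.1155 0.068 ] [315.46175156 182.61836461] [0.543  0.1172 0.068 ]
pin top [356.50430099 178.52374897] [ 0.62030567 -0.20815236  0.115     ] [271.15109204 269.76385064] [ 0.61831683 -0.20807402  0.115     ] (array([ 0.61950602, -0.20842667,  0.11629058]), np.float64(0.0015439492903392001))
stand top [353.25       181.63888889] 324 ((353.6379089355469, 181.3448028564453), (19.312314987182617, 19.869400024414062), 68.19859313964844)
stand scene [272.28539823 288.44690265] 452 ((271.9864807128906, 287.0810852050781), (25.975040435791016, 22.193862915039062), 9.462322235107422)
top shaft B-R
[[118. 119. 116. 111. 106. 105. 103. 102. 104. 110. 115. 116. 117. 117. 117. 117.]
 [117. 116. 107.  90.  77.  67.  64.  65.  72.  85. 103. 112
[... 8390 characters left out ...]
. 140. 115. 107.  71.  35.  17.  14.  11.  14.  16.  13.  12.  14.  13.  16.  14.  16.  39. 125. 176. 194. 195. 192. 190. 190.]
 [182. 183. 185. 178. 142. 132. 108.  73.  38.  21.  19.  15.  17.  12.  16.  18.  21.  23.  15.  26.  55. 132. 187. 197. 195. 192. 191. 189.]
 [181. 182. 186. 187. 183. 177. 140. 126.  83.  61.  50.  40.  40.  39.  41.  46.  52.  55.  35.  56. 105. 156. 181. 195. 195. 193. 192. 190.]
 [182. 183. 186. 187. 189. 188. 181. 177. 138. 128. 117. 110. 108. 111. 108.  94.  94.  85.  69.  90. 158. 172. 189. 197. 196. 194. 193. 193.]
 [180. 184. 186. 188. 188. 189. 187. 185. 180. 181. 181. 183. 183. 184. 178. 127. 131. 105. 119. 121. 163. 170. 181. 196. 197. 196. 194. 195.]]
```

```bash
cat > m3.py <<'E'
from h import *
d=np.load("avg.npz");t,s=d["t"],d["s"]
g=lambda a:a.mean(2)
def line(n,im,x0,y0,x1,y1,f):
    w=np.clip(f(g(im[y0:y1,x0:x1])),0,None).ravel(); yy,xx=np.mgrid[y0:y1,x0:x1]; P=np.c_[xx.ravel(),yy.ravel()]
    W=np.array([plane(n,p,.037)[:2] for p in P]); c=(W*w[:,None]).sum(0)/w.sum(); C=((W-c)*w[:,None]).T@(W-c)/w.sum()
    v=np.linalg.eigh(C)[1][:,1]; v=v*np.sign(v[0]); print(n,"line centre",c.round(4),"yaw",np.arctan2(v[1],v[0]).round(3),"len",(np.sqrt(12*np.linalg.eigvalsh(C)[1])).round(4))
line("top",t,343,229,349,236,lambda a:a-32); line("scene",s,221,258,228,265,lambda a:a-50)
print("knob axis top",plane("top",(343.6,235.8),.012).round(4))
print("nose top",plane("top",(347.3,226.5),.01).round(4))
for z in(.07,.083,.096):
    for p in((.539,.2455,z),(.536,.2455,z)): print(p,np.round(proj("scene",p),2),np.round(proj("top",p),2))
for a in np.arange(0,6.3,np.pi/4):
    P=np.array([.539,.2455,.096])+.006*np.array([np.cos(a),np.sin(a),0]); print(round(a,2),np.round(proj("scene",P),2),np.round(proj("top",P),2))
E
python3 m3.py
```

```text
top line centre [ 0.4841 -0.1919] yaw -0.455 len 0.0147
scene line centre [ 0.481  -0.1914] yaw -0.478 len 0.0157
knob axis top [ 0.4723 -0.1864  0.012 ]
nose top [ 0.4985 -0.1971  0.01  ]
(0.539, 0.2455, 0.07) [336.26 155.8 ] [185.76 209.18]
(0.536, 0.2455, 0.07) [335.28 155.47] [185.73 210.29]
(0.539, 0.2455, 0.083) [336.62 151.96] [184.64 208.84]
(0.536, 0.2455, 0.083) [335.63 151.63] [184.61 209.96]
(0.539, 0.2455, 0.096) [336.98 148.06] [183.51 208.49]
(0.536, 0.2455, 0.096) [335.98 147.73] [183.48 209.63]
0.0 [338.97 148.72] [183.57 206.23]
0.79 [339.07 147.74] [181.95 206.87]
1.57 [337.95 146.95] [181.24 208.47]
2.36 [336.26 146.81] [181.86 210.08]
3.14 [334.99 147.4 ] [183.44 210.76]
3.93 [334.88 148.38] [185.07 210.11]
4.71 [336.   149.17] [185.78 208.51]
5.5 [337.7  149.31] [185.16 206.9 ]
6.28 [338.97 148.72] [183.57 206.23]
```

Measurements agree to about 2 mm:

| Item | Position (m) | Note |
|---|---|---|
| Pin | (0.619, -0.208) | handle top at z 0.116, expected 0.115 |
| Button | (0.5445, 0.116) | |
| Shaft | (0.538, 0.2455) | 130 mm from the button, as expected |
| Knob | (0.471, -0.186) | yaw about -0.455 |

First I'll move to above the pin.

Request:
move_arm:
  rows:
    - [36,24,0,0,0]
    - [36,24,0,0,0]
    - [36,24,0,0,0]
    - [36,24,0,0,0]
    - [36,24,0,0,0]
    - [36,24,0,0,0]
    - [36,24,0,0,0]
    - [36,23,0,0,0]
    - [36,23,0,0,0]
    - [36,23,0,0,0]
    - [36,23,0,0,0]
    - [36,10,0,0,0]
  newtons: 20

```text
time: 1.9
tool_pos: [0.6179, -0.2192, 0.2269]
tool_rot: [-3.141, -0.0, 0.361]
contact_force: [0.2, 0.4, 1.0]
opening: 0.046
grip_force: 0.0
```

Request:
move_arm:
  rows:
    - [0,0,0,0,0]
    - [0,0,0,0,0]
    - [0,0,0,0,0]

```text
time: 2.2
tool_pos: [0.6156, -0.222, 0.2267]
tool_rot: [-3.141, 0.001, 0.358]
contact_force: [-0.7, 0.5, 0.1]
opening: 0.0459
grip_force: 0.0
```

Request:
move_arm:
  rows:
    - [4,14,0,0,0]
    - [0,0,-30,0,0]
    - [0,0,-30,0,0]
    - [0,0,-30,0,0]
    - [0,0,-20,0,0]
    - [0,0,-20,0,0]
    - [0,0,-10,0,0]
    - [0,0,-10,0,0]
    - [0,0,0,0,0]
    - [0,0,0,0,0]

```text
time: 3.2
tool_pos: [0.6208, -0.2077, 0.0776]
tool_rot: [3.141, -0.001, 0.359]
contact_force: [0.0, 0.2, 0.6]
opening: 0.0452
grip_force: 0.0
```

Run:
```python
from h import *
s=vision.read_camera("scene");t=vision.read_camera("top")
a=cv2.resize(s[235:325,220:340],None,fx=6.6,fy=6.6,interpolation=2)
cv2.imwrite("pics/g1.png",a[...,::-1])
```

```text
(no output)
```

View pics/g1.png

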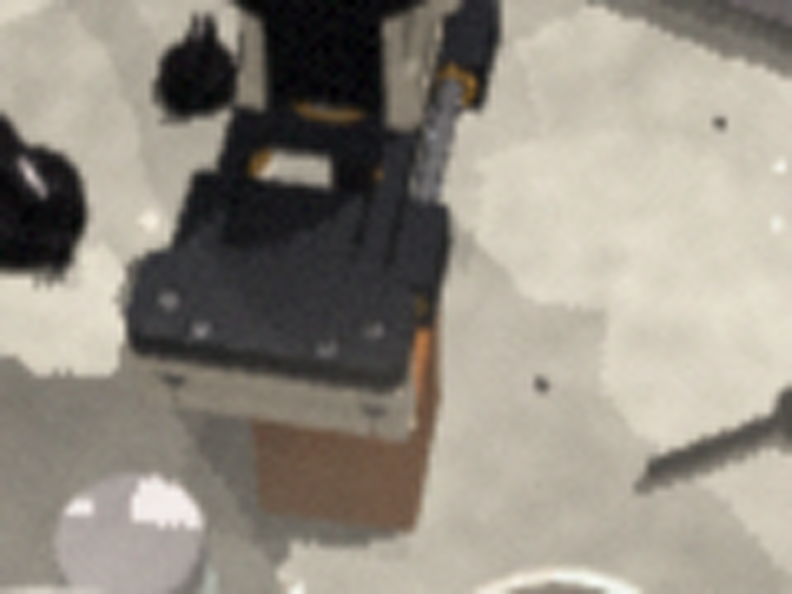

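The gripper is over the stand at crop (300,350). The black look-alike now lies at crop (720,430), apparently fallen over on its own, clear of the job. I'll grip the pin and lift it.

Request:
move_arm:
  rows:
    - [0,0,0,0,1]
    - [0,0,0,0,1]
    - [0,0,0,0,1]
    - [0,0,0,0,1]
    - [0,0,0,0,1]
    - [0,0,0,0,1]
  newtons: 20

```text
time: 3.9
tool_pos: [0.6204, -0.2076, 0.0769]
tool_rot: [3.141, -0.0, 0.359]
contact_force: [0.4, 0.6, 1.6]
opening: 0.0176
grip_force: 20.0
```

Run:
```python
from h import *
t=np.load("avg.npz")["t"][135:200,325:375].clip(0,255).astype(np.uint8)
s=np.load("avg.npz")["s"][260:320,295:350].clip(0,255).astype(np.uint8)
f=lambda a:cv2.resize(a,(390,400),interpolation=2)
cv2.imwrite("pics/b.png",np.hstack([cv2.convertScaleAbs(f(t),alpha=2),f(s)])[...,::-1])
```

```text
(no output)
```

View pics/b.png

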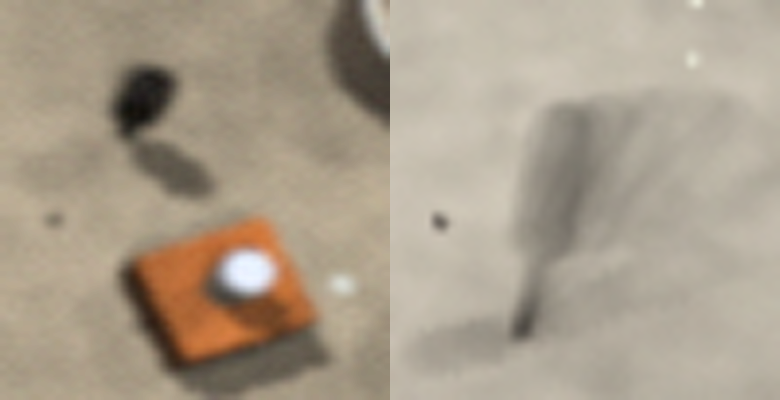

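The averaged frames show the black pin falling over before any arm motion. The white pin is gripped (opening 17.6 mm). I'll lift it and carry it over the button.

Request:
move_arm:
  rows:
    - [0,0,5,0,1]
    - [0,0,15,0,1]
    - [0,0,25,0,1]
    - [0,0,35,0,1]
    - [0,0,35,0,1]
    - [0,0,0,0,1]
    - [-5,20,0,0,1]
    - [-10,40,0,0,1]
    - [-10,40,0,0,1]
    - [-10,40,0,0,1]
    - [-10,40,0,0,1]
    - [-10,40,0,0,1]

```text
time: 5.1
tool_pos: [0.5644, 0.0139, 0.1913]
tool_rot: [-3.141, 0.001, 0.359]
contact_force: [-0.1, -0.4, -1.1]
opening: 0.0176
grip_force: 20.0
```

Request:
move_arm:
  rows:
    - [-10,40,0,0,1]
    - [-10,40,0,0,1]
    - [0,20,0,0,1]
    - [0,4,0,0,1]
    - [0,0,0,0,1]
    - [0,0,0,0,1]
    - [0,0,0,0,1]

```text
time: 5.8
tool_pos: [0.5456, 0.1152, 0.1915]
tool_rot: [3.141, 0.0, 0.357]
contact_force: [0.2, 0.2, -0.4]
opening: 0.0179
grip_force: 20.0
```

Request:
move_arm:
  rows:
    - [0,1,-20,0,1]
    - [0,0,-20,0,1]
    - [0,0,0,0,1]
    - [0,0,0,0,1]

```text
time: 6.2
tool_pos: [0.5456, 0.1167, 0.152]
tool_rot: [3.142, 0.0, 0.358]
contact_force: [0.3, 0.3, 0.1]
opening: 0.0174
grip_force: 20.0
```

Run:
```python
from h import *
s=vision.read_camera("scene");t=vision.read_camera("top")
a=cv2.resize(s[150:210,285:345],(400,400),interpolation=2)
b=cv2.resize(t[180:230,210:260],(400,400),interpolation=2)
cv2.imwrite("pics/g2.png",np.hstack([a,cv2.convertScaleAbs(b,alpha=1.6)])[...,::-1])
o=monitor.observe();print(o["tool_pos"])
for P in((.5445,.116,.068),(.5445,.116,.085)): print(proj("scene",P))
```

```text
[0.54616612 0.11705401 0.15284426]
(np.float64(315.74597624938224), np.float64(183.06092033292975))
(np.float64(316.0233608996095), np.float64(177.9384400581577))
```

View pics/g2.png

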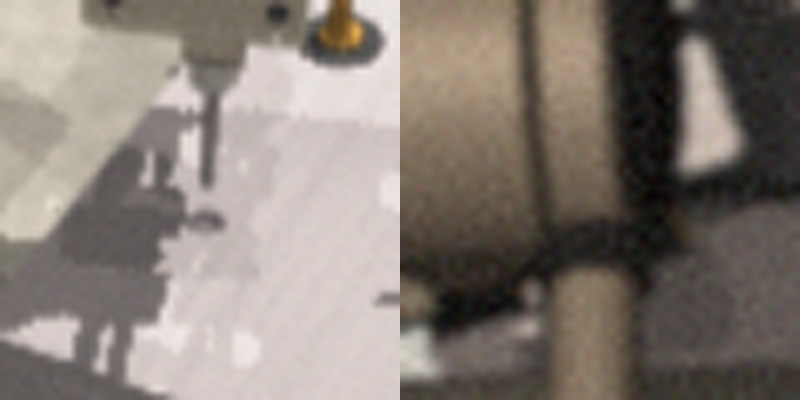

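The tip at scene (316,178) sits directly over the hole at (316,183), matching the projection. I'll press now.

Request:
move_arm:
  rows:
    - [0,0,-10,0,1]
    - [0,0,-6,0,1]
    - [0,0,-3,0,1]
    - [0,0,-2,0,1]
    - [0,0,-1,0,1]
    - [0,0,-1,0,1]
    - [0,0,0,0,1]
    - [0,0,0,0,1]
    - [0,0,0,0,1]

```text
time: 7.2
tool_pos: [0.5454, 0.1174, 0.129]
tool_rot: [3.141, -0.0, 0.359]
contact_force: [-1.9, -0.3, 4.2]
opening: 0.0175
grip_force: 20.0
```

Request:
move_arm:
  rows:
    - [0,0,-1,0,1]
    - [0,0,-0.5,0,1]
    - [0,0,0,0,1]
    - [0,0,0,0,1]
    - [0,0,0,0,1]
    - [0,0,0,0,1]

```text
time: 7.8
tool_pos: [0.5457, 0.1175, 0.1282]
tool_rot: [3.141, -0.001, 0.359]
contact_force: [-2.9, 0.3, 8.9]
opening: 0.0175
grip_force: 20.0
```

The button is bottomed (8.9 N, above the 5 N spring). I'll carry the pin back.

Request:
move_arm:
  rows:
    - [0,0,5,0,1]
    - [0,0,20,0,1]
    - [0,0,39,0,1]
    - [5,-25,0,0,1]
    - [10,-40,0,0,1]
    - [10,-40,0,0,1]
    - [10,-40,0,0,1]
    - [10,-40,0,0,1]
    - [10,-40,0,0,1]
    - [10,-40,0,0,1]
    - [10,-40,0,0,1]
    - [0,-20,0,0,1]

```text
time: 9.0
tool_pos: [0.6209, -0.2112, 0.1902]
tool_rot: [3.141, 0.0, 0.356]
contact_force: [-0.1, -0.1, 0.3]
opening: 0.0174
grip_force: 20.0
```

Request:
move_arm:
  rows:
    - [0,0,0,0,1]
    - [0,0,0,0,1]
    - [0,0,0,0,1]

```text
time: 9.3
tool_pos: [0.6203, -0.206, 0.1912]
tool_rot: [-3.141, 0.0, 0.36]
contact_force: [0.5, 0.7, -0.7]
opening: 0.0172
grip_force: 20.0
```

Request:
move_arm:
  rows:
    - [0,-1.5,0,0,1]
    - [0,0,-30,0,1]
    - [0,0,-25,0,1]
    - [0,0,-10,0,1]
    - [0,0,-10,0,1]
    - [0,0,-10,0,1]
    - [0,0,0,0,1]
    - [0,0,0,0,1]

```text
time: 10.1
tool_pos: [0.6207, -0.2092, 0.1068]
tool_rot: [3.141, -0.001, 0.359]
contact_force: [-0.2, 0.1, 0.1]
opening: 0.0167
grip_force: 20.0
```

Request:
move_arm:
  rows:
    - [0,1,-10,0,1]
    - [0,0,-10,0,1]
    - [0,0,-6,0,1]
    - [0,0,-3,0,1]
    - [0,0,-1,0,1]
    - [0,0,0,0,1]
    - [0,0,0,0,1]

```text
time: 10.8
tool_pos: [0.6199, -0.2078, 0.0768]
tool_rot: [-3.141, 0.001, 0.359]
contact_force: [-2.6, 1.3, 5.4]
opening: 0.0174
grip_force: 20.0
```

Shoulder contact at the original height, so I'll release and back away upward.

Request:
move_arm:
  rows:
    - [0,0,0,0,0.5]
    - [0,0,0,0,0.2]
    - [0,0,0,0,0]
    - [0,0,0,0,0]
    - [0,0,0,0,0]
    - [0,0,10,0,0]
    - [0,0,30,0,0]
    - [0,0,40,0,0]
    - [0,0,30,0,0]
    - [0,0,0,0,0]

```text
time: 11.8
tool_pos: [0.6228, -0.2091, 0.1927]
tool_rot: [3.134, -0.008, 0.359]
contact_force: [-0.1, 0.0, -0.1]
opening: 0.0458
grip_force: 0.0
```

Request:
move_arm:
  rows:
    - [-25,0,0,-0.15,0]
    - [-25,0,0,-0.15,0]
    - [-25,5,0,-0.15,0]
    - [-25,5,0,-0.15,0]
    - [-25,5,0,-0.15,0]
    - [-25,5,0,-0.06,0]
    - [0,0,0,0,0]
    - [0,0,0,0,0]

```text
time: 12.6
tool_pos: [0.4705, -0.1882, 0.1865]
tool_rot: [3.141, -0.001, -0.451]
contact_force: [0.1, 0.3, 0.8]
opening: 0.0459
grip_force: 0.0
```

Run:
```python
from h import *
s=vision.read_camera("scene");t=vision.read_camera("top")
a=cv2.resize(s[240:315,200:300],(800,600),interpolation=2)
cv2.imwrite("pics/g3.png",a[...,::-1])
w=np.clip(s[258:282,260:285].mean(2)-205,0,None);yy,xx=np.mgrid[258:282,260:285]
print((w*xx).sum()/w.sum(),(w*yy).sum()/w.sum(),"expected 271.15 269.76"); print(monitor.observe()["tool_pos"],monitor.observe()["tool_rot"])
```

```text
270.8538775510204 269.3727346938776 expected 271.15 269.76
[ 0.47113498 -0.18834431  0.18633781] [ 3.14153268e+00 -8.19298420e-04 -4.50398751e-01]
```

View pics/g3.png

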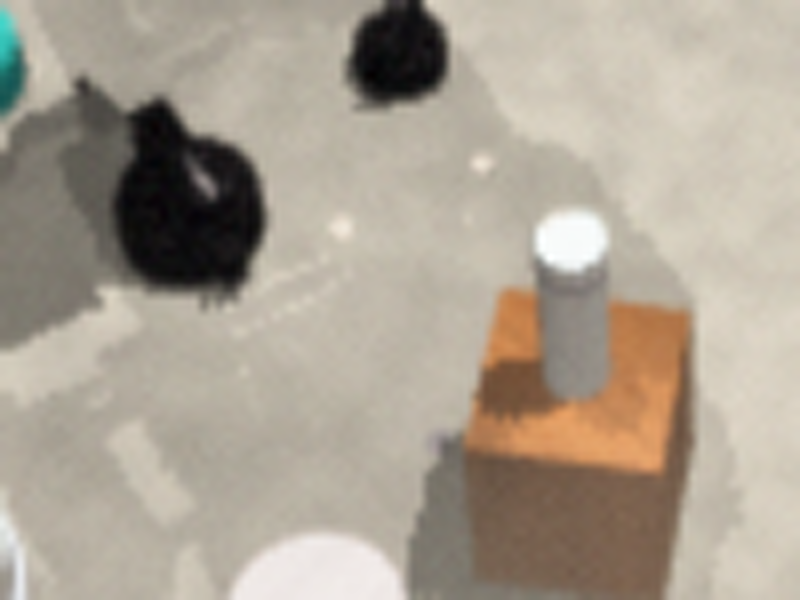

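The pin stands fully down and upright in its stand (crop 575,300), with its top within 0.5 px of the original. Now the knob.

Request:
move_arm:
  rows:
    - [0,2,-35,0,0]
    - [0,0,-35,0,0]
    - [0,0,-35,0,0]
    - [0,0,-25,0,0]
    - [0,0,-15,0,0]
    - [0,0,-10,0,0]
    - [0,0,-5,0,0]
    - [0,0,0,0,0]
    - [0,0,0,0,0]

```text
time: 13.6
tool_pos: [0.471, -0.1863, 0.0268]
tool_rot: [3.141, -0.001, -0.451]
contact_force: [0.3, -0.0, 0.3]
opening: 0.0456
grip_force: 0.0
```

Request:
move_arm:
  rows:
    - [0,0,-5,0,0]
    - [0,0,0,0,0.5]
    - [0,0,0,0,1]
    - [0,0,0,0,1]
    - [0,0,0,0,1]
    - [0,0,0,0,1]
    - [0,0,0,0,1]
  newtons: 25

```text
time: 14.3
tool_pos: [0.4704, -0.1861, 0.0213]
tool_rot: [3.141, -0.0, -0.451]
contact_force: [0.3, -0.1, 1.8]
opening: 0.0114
grip_force: 25.0
```

Request:
move_arm:
  rows:
    - [0,0,5,0,1]
    - [0,0,25,0,1]
    - [0,0,40,0,1]
    - [0,0,40,0,1]
    - [0,0,30,0,1]
    - [5,30,0,0,1]
    - [6,40,0,0,1]
    - [6,40,0,0,1]
    - [6,40,0,0,1]
    - [6,40,0,0,1]
    - [6,40,0,0,1]
    - [6,40,0,0,1]

```text
time: 15.5
tool_pos: [0.5113, 0.0856, 0.1616]
tool_rot: [-3.142, -0.0, -0.451]
contact_force: [1.3, -0.2, -0.1]
opening: 0.0118
grip_force: 25.0
```

Request:
move_arm:
  rows:
    - [6,40,0,0.1,1]
    - [6,40,0,0.1,1]
    - [6,40,0,0.1,1]
    - [6,30,0,0,1]
    - [2,10,0,0,1]
    - [0,0,0,0,1]
    - [0,0,0,0,1]
    - [0,0,0,0,1]

```text
time: 16.3
tool_pos: [0.5373, 0.2424, 0.1613]
tool_rot: [3.141, 0.0, -0.153]
contact_force: [-0.1, 0.9, 0.1]
opening: 0.0119
grip_force: 25.0
```

Run:
```python
from h import *
s=np.mean([vision.read_camera("scene").astype(float) for _ in range(3)],0).astype(np.uint8)
cv2.imwrite("pics/g4.png",cv2.resize(s[105:180,290:390],(800,600),interpolation=2)[...,::-1])
o=monitor.observe();p=o["tool_pos"];print(p,o["tool_rot"])
for z in (p[2]-.0213,p[2]-.0023): print(proj("scene",(p[0],p[1],z)))
print(proj("scene",(.5378,.2455,.096)))
```

```text
[0.53751721 0.24281558 0.16146606] [ 3.14138910e+00 -1.36850745e-04 -1.52743354e-01]
(np.float64(337.29615245731827), np.float64(134.65802366795936))
(np.float64(337.8546883508973), np.float64(128.5148115529836))
(np.float64(336.57945350352935), np.float64(147.92676117115306))
```

View pics/g4.png

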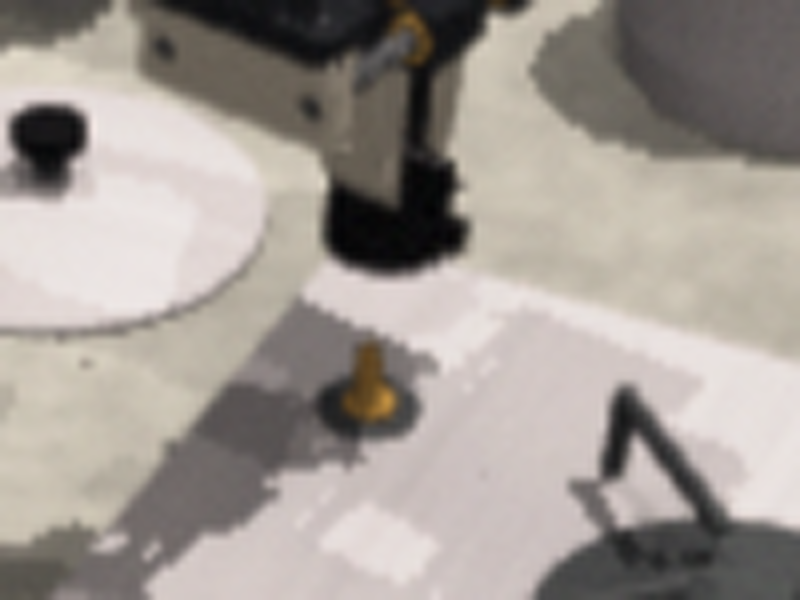

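The knob is held upright at crop (390,220), its axis about 1 mm +x of the TCP, above the shaft at crop (370,370). I'll align and come down.

Request:
move_arm:
  rows:
    - [0,3,-20,0,1]
    - [0,0,-15,0,1]
    - [0,0,-5,0,1]
    - [0,0,-2,0,1]
    - [0,0,-2,0,1]
    - [0,0,-1,0,1]
    - [0,0,-1,0,1]
    - [0,0,0,0,1]
    - [0,0,0,0,1]

```text
time: 17.35
tool_pos: [0.5377, 0.2469, 0.1158]
tool_rot: [-3.141, -0.001, -0.151]
contact_force: [-0.1, -1.0, 2.4]
opening: 0.0118
grip_force: 25.0
```

Request:
move_arm:
  rows:
    - [0,-0.5,-1,0,1]
    - [0,0,0,0,1]
    - [0,0,0,0,1]

```text
time: 17.65
tool_pos: [0.5374, 0.2464, 0.1143]
tool_rot: [3.141, -0.0, -0.151]
contact_force: [-0.5, -1.0, 2.7]
opening: 0.0116
grip_force: 25.0
```

Request:
move_arm:
  rows:
    - [0,0,-1,0,1]
    - [0,0,0,0,1]
    - [0,0,0,0,1]

```text
time: 17.95
tool_pos: [0.5374, 0.2464, 0.1133]
tool_rot: [3.141, -0.0, -0.151]
contact_force: [-0.3, -0.8, 3.9]
opening: 0.0114
grip_force: 25.0
```

Request:
move_arm:
  rows:
    - [0,0,0,0.06,1]
    - [0,0,0,0.06,1]
    - [0,0,0,0.06,1]
    - [0,0,0,0,1]

```text
time: 18.35
tool_pos: [0.5368, 0.2462, 0.113]
tool_rot: [3.141, 0.001, 0.029]
contact_force: [-1.6, -2.0, 2.1]
opening: 0.0115
grip_force: 25.0
```

Request:
move_arm:
  rows:
    - [0,0,0,0.06,1]
    - [0,0,0,0.06,1]
    - [0,0,0,0.06,1]
    - [0,0,0,0,1]

```text
time: 18.75
tool_pos: [0.5366, 0.2459, 0.1129]
tool_rot: [3.141, 0.002, 0.208]
contact_force: [-3.9, -4.1, 3.3]
opening: 0.012
grip_force: 25.0
```

Request:
move_arm:
  rows:
    - [0,0,0,0.06,1]
    - [0,0,0,0.06,1]
    - [0,0,0,0.06,1]
    - [0,0,0,0,1]

```text
time: 19.15
tool_pos: [0.5365, 0.2456, 0.1128]
tool_rot: [3.141, 0.003, 0.388]
contact_force: [-3.4, -5.4, 4.4]
opening: 0.0119
grip_force: 25.0
```

Request:
move_arm:
  rows:
    - [0,0,0,0.06,1]
    - [0,0,0,0.06,1]
    - [0,0,0,0.06,1]
    - [0,0,0,0,1]

```text
time: 19.55
tool_pos: [0.5366, 0.2453, 0.1128]
tool_rot: [3.141, 0.003, 0.567]
contact_force: [-4.0, -6.3, 3.0]
opening: 0.012
grip_force: 25.0
```

Run:
```python
from h import *
s=np.mean([vision.read_camera("scene").astype(float) for _ in range(3)],0).astype(np.uint8)
cv2.imwrite("pics/g5.png",cv2.resize(s[115:175,300:380],(800,600),interpolation=2)[...,::-1])
o=monitor.observe();p=o["tool_pos"];print(p,o["tool_rot"],o["torque"],o["contact_force"])
for z in (.07,p[2]-.0213,p[2]-.0023): print(proj("scene",(p[0],p[1],z)))
```

```text
[0.5366578  0.24532897 0.11281208] [3.14088909e+00 2.92181306e-03 5.65807232e-01] [-1.24762698  0.58980494 -0.00415422] [-4.22303299 -6.01501342  2.71775518]
(np.float64(335.4677070962831), np.float64(155.57781617787805))
(np.float64(336.0496528884992), np.float64(149.18759261358863))
(np.float64(336.5763103938809), np.float64(143.40447802419806))
```

View pics/g5.png

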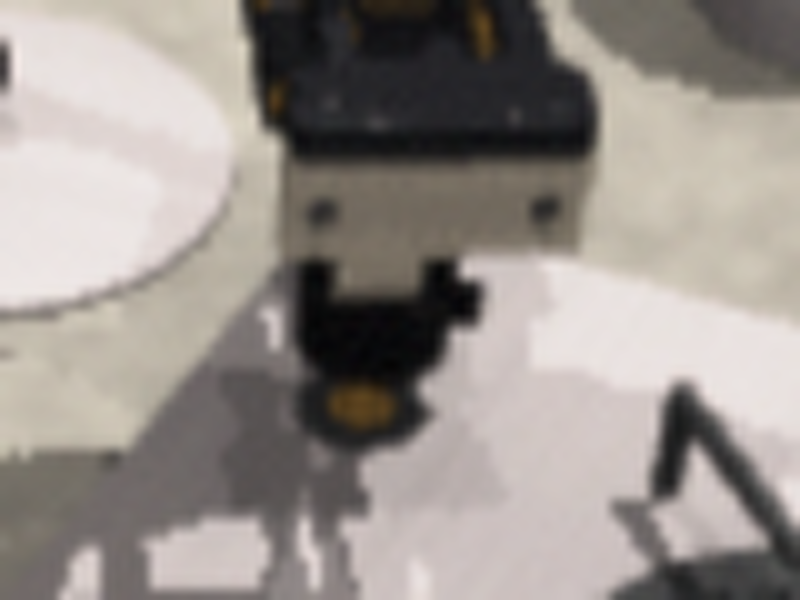

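The knob sits about 1 mm to the +x+y side of the shaft, and the lateral force agrees. I'll ease it over, then keep turning.

Request:
move_arm:
  rows:
    - [-0.5,-0.7,0,0,1]
    - [-0.4,-0.5,0,0,1]
    - [0,0,0,0,1]
    - [0,0,0,0,1]

```text
time: 20.1
tool_pos: [0.5364, 0.245, 0.1132]
tool_rot: [3.141, 0.0, 0.568]
contact_force: [-1.2, -4.4, 4.5]
opening: 0.0116
grip_force: 25.0
```

Request:
move_arm:
  rows:
    - [0,0,0,0.06,1]
    - [0,0,0,0.06,1]
    - [0,0,0,0.06,1]
    - [0,0,0,0,1]

```text
time: 20.5
tool_pos: [0.5367, 0.2445, 0.1131]
tool_rot: [3.14, 0.001, 0.75]
contact_force: [-1.1, -6.6, 3.0]
opening: 0.0117
grip_force: 25.0
```

Request:
move_arm:
  rows:
    - [0,0,0,0.06,1]
    - [0,0,0,0.06,1]
    - [0,0,0,0.06,1]
    - [0,0,0,0,1]

```text
time: 20.9
tool_pos: [0.5366, 0.2442, 0.113]
tool_rot: [3.14, 0.002, 0.93]
contact_force: [-1.2, -6.6, 1.8]
opening: 0.012
grip_force: 25.0
```

Request:
move_arm:
  rows:
    - [0,-0.8,0,0,1]
    - [0,-0.7,0,0,1]
    - [0,0,0,0,1]
    - [0,0,0,0,1]

```text
time: 21.3
tool_pos: [0.5367, 0.2438, 0.1131]
tool_rot: [3.141, -0.0, 0.929]
contact_force: [-0.8, -4.1, 0.4]
opening: 0.0118
grip_force: 25.0
```

Request:
move_arm:
  rows:
    - [0,0,-1,0,1]
    - [0,0,0,0,1]
    - [0,0,0,0,1]

```text
time: 21.6
tool_pos: [0.5368, 0.2438, 0.1123]
tool_rot: [3.141, -0.001, 0.929]
contact_force: [1.1, -3.1, 0.1]
opening: 0.0118
grip_force: 25.0
```

Fz has dropped to about 0, so it may be entering. I'll press gently.

Request:
move_arm:
  rows:
    - [0,-0.7,-1,0,1]
    - [0,0,-1,0,1]
    - [0,0,0,0,1]
    - [0,0,0,0,1]

```text
time: 22.0
tool_pos: [0.5365, 0.2433, 0.1101]
tool_rot: [-3.141, -0.0, 0.929]
contact_force: [1.7, -0.9, -1.2]
opening: 0.0118
grip_force: 25.0
```

Request:
move_arm:
  rows:
    - [0,0,-2,0,1]
    - [0,0,0,0,1]
    - [0,0,0,0,1]

```text
time: 22.3
tool_pos: [0.5365, 0.2432, 0.1081]
tool_rot: [-3.141, -0.0, 0.929]
contact_force: [1.0, -0.6, -1.7]
opening: 0.0118
grip_force: 25.0
```

It's sliding on freely.

Request:
move_arm:
  rows:
    - [0,0,-2,0,1]
    - [0,0,-2,0,1]
    - [0,0,-2,0,1]
    - [0,0,0,0,1]
    - [0,0,0,0,1]

```text
time: 22.8
tool_pos: [0.5365, 0.2431, 0.102]
tool_rot: [-3.142, -0.0, 0.929]
contact_force: [1.6, 1.0, -1.6]
opening: 0.0117
grip_force: 25.0
```

Request:
move_arm:
  rows:
    - [0,0,-1,0,1]
    - [0,0,-1,0,1]
    - [0,0,-1,0,1]
    - [0,0,0,0,1]
    - [0,0,0,0,1]

```text
time: 23.3
tool_pos: [0.5365, 0.2431, 0.0995]
tool_rot: [3.141, -0.0, 0.929]
contact_force: [0.3, 0.6, 4.2]
opening: 0.0118
grip_force: 25.0
```

Contact came at the predicted home height. Now I'll press into the valve.

Request:
move_arm:
  rows:
    - [0,0,-1,0,1]
    - [0,0,-1,0,1]
    - [0,0,-1,0,1]
    - [0,0,-1,0,1]
    - [0,0,0,0,1]
    - [0,0,0,0,1]
    - [0,0,0,0,1]

```text
time: 24.0
tool_pos: [0.5366, 0.2431, 0.0955]
tool_rot: [3.141, -0.0, 0.929]
contact_force: [-0.3, 1.3, 6.7]
opening: 0.012
grip_force: 25.0
```

Request:
move_arm:
  rows:
    - [0,0,-1,0,1]
    - [0,0,0,0,1]
    - [0,0,0,0,1]
    - [0,0,0,0,1]

```text
time: 24.4
tool_pos: [0.5367, 0.2431, 0.0951]
tool_rot: [3.141, -0.001, 0.929]
contact_force: [-2.0, 0.1, 9.3]
opening: 0.0118
grip_force: 25.0
```

Request:
move_arm:
  rows:
    - [0,0,-0.5,0,1]
    - [0,0,0,0,1]
    - [0,0,0,0,1]
    - [0,0,0,0,1]
    - [0,0,0,0,1]

```text
time: 24.9
tool_pos: [0.5367, 0.2432, 0.095]
tool_rot: [3.141, -0.001, 0.929]
contact_force: [-2.7, 0.2, 11.7]
opening: 0.0117
grip_force: 25.0
```

Run:
```python
from h import *
s=np.mean([vision.read_camera("scene").astype(float) for _ in range(3)],0).astype(np.uint8)
a=cv2.resize(s[115:175,300:380],(400,300),interpolation=2);b=cv2.resize(s[240:315,220:320],(400,300),interpolation=2)
cv2.imwrite("pics/g6.png",np.hstack([a,b])[...,::-1])
o=monitor.observe();print(o["tool_pos"],o["torque"],o["contact_force"],o["qvel"].round(3))
```

```text
[0.53673473 0.24314816 0.09497491] [-0.00365424  0.32727948  0.0074699 ] [-3.2352958  -0.02305719 12.22907943] [-0.002 -0.002 -0.001  0.001  0.001  0.001]
```

View pics/g6.png

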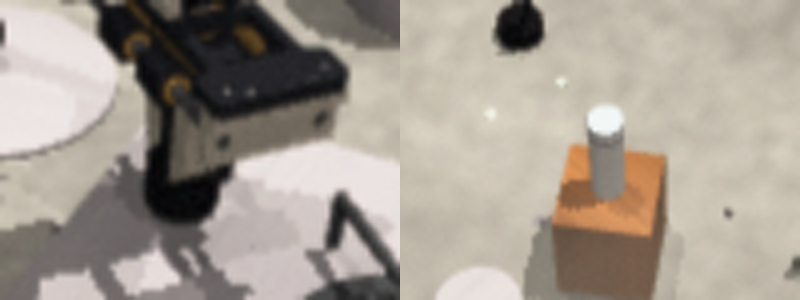

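The knob sits flush over the collar at crop (180,195), pressed to the stop. The pin stands untouched at crop (605,150). I'll hand in.

```bash
python3 -c "
from cell import workorder
print(workorder.hand_in())"
```

```text
the job is handed in; nothing more can be done
None
```

I handed the job in at about 25 s: reset button pressed, pin back down in its stand, and the knob keyed on the shaft, held gripped against the valve stop at about 12 N; the judging result was not shown.

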